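Tip the last spice jar into its lane of the drawer tray

TASK

The spice tray from the drawer lies on the worktop with one lane still empty, and the tall spice jar with the flat dark lid that belongs there stands in front of the tray, off to one side. Without ever picking it up, push the jar across the worktop until it stands upright close in front of the mouth of the empty lane, topple it by pushing high against its lid so that it lies down lengthways in that lane, lid first, and then push its base until the jar is fully home in the tray and nothing of it sticks out at the front. Leave the salt shaker standing where it is and the other jars and things undisturbed.

Things in the scene. Friction and masses are not known exactly. Their poses are not given: they have to be found in the camera images.
- jar: the spice jar to put away: upright cylinder 41 mm in diameter, 105 mm high, flat dark lid (the top 21 mm), 80 to 150 g; friction on worktop and tray 0.33 to 0.45: pushed below 40 mm height it slides upright, pushed near the lid it topples. Origin at the centre of its base, z axis from base to lid. Starts standing to the left or right of the empty lane, in front of the tray.
- jar_lid (a point): centre of the top of that jar's lid, 105 mm along its z axis from the base
- jar_middle (a point): middle of that jar, on its axis 52.5 mm from the base
- tray: light wooden tray, does not move, 120 mm deep, 222 mm wide, front open. Origin: centre of its underside; x along the lanes from front to back wall, y left across them. Four lanes 47 mm wide at y = -79.5, -26.5, 26.5, 79.5 mm; the one at +26.5 (second from the left) is empty. Floor 6 mm thick; dividers rise 22, side walls 24 to 32, back wall 32 mm above the worktop.
- lane_mouth (a point): on the centre line of the empty lane, at the tray's front edge, on top of its floor (6 mm above the worktop); axes as the tray's: x points into the lane, z up. The back wall's inner face is 112 mm along x; a jar fully home has its base about 7 mm inside this edge.
- salt_shaker: salt shaker, clear with a domed metal cap, 44 mm in diameter, 90 mm high, 100 g, standing in front of the tray on the other side from the jar; stays standing. Origin at the centre of its base, z up.
- stored_a: spice jar like the first, lying in the rightmost lane, lid to the back wall; origin at the centre of its base
- stored_b: spice jar lying in the second lane from the right; origin at the centre of its base
- stored_c: spice jar lying in the leftmost lane; origin at the centre of its base
- espresso_cup: small white cup with a handle, 62x88x50 mm, standing to the right, between tray and chopping board; origin under its centre
- tomato: tomato, 69 mm, on the chopping board on the right; origin under its centre
There are look-alikes about, which are no part of the job. Leave any green look-alike of the jar alone.

How it is judged (in metres and radians):
On the way, in this order (a step that is already met when the one before it is completed fails the run):
1. the jar stands upright, close in front of the mouth of the empty lane (axis within 15 mm of the lane's centre line, base centre 18 to 65 mm before the tray's front edge) (angle between jar's own z axis and vertical below 0.1 rad and y of jar in the frame of lane_mouth between -0.015 and 0.015 m and x of jar in the frame of lane_mouth between -0.065 and -0.018 m), for 0.2 s.
2. the jar lies in the empty lane, lid towards the back wall (y of jar_middle in the frame of lane_mouth between -0.008 and 0.008 m and z of jar_middle in the frame of lane_mouth between 0.014 and 0.028 m and angle between the z axis of jar and the x axis of tray, either way round below 0.15 rad and x of jar_lid in the frame of lane_mouth above 0.05 m), for 0.2 s.
At the end, for the whole second after the job is handed in: The jar lies at rest on the floor of the lane that was empty, lid to the back, its axis within 8 mm of the lane's centre line and within 7 degrees of its direction, its base at least 1 mm inside the tray's front edge; the salt shaker stands (x of jar in the frame of lane_mouth above 0.001 m and y of jar_middle in the frame of lane_mouth between -0.008 and 0.008 m and z of jar_middle in the frame of lane_mouth between 0.014 and 0.028 m and x of jar_middle in the frame of lane_mouth above 0.04 m and angle between the z axis of jar and the x axis of tray, either way round below 0.12 rad and linear speed of jar below 0.02 m/s and height (world z) of salt_shaker below 0.005 m and angle between salt_shaker's own z axis and vertical below 0.2 rad); the robot touches nothing.
It fails at once if the jar is picked up while upright (base centre over 20 mm high) (angle between jar's own z axis and vertical below 0.4 rad and height (world z) of jar above 0.02 m).
It fails at once if the jar is lifted or carried (its middle over 75 mm high) (height (world z) of jar_middle above 0.075 m).
It fails at once if the salt shaker is moved more than 30 mm or tipped (angle between salt_shaker's own z axis and vertical above 0.4 rad or distance of salt_shaker from where it was at the start of the episode above 0.03 m).
It fails at once if a jar already lying in the tray is moved more than 20 mm (distance of any of stored_a, stored_b, stored_c from where it was at the start of the episode above 0.02 m).
It fails at once if the cup or tomato is moved more than 30 mm (distance of any of espresso_cup, tomato from where it was at the start of the episode above 0.03 m).
It also fails if it takes over 51 s, if anything falls off the work surface, if the arm or the gripper's body presses on something with over 40 N, if the wrist force passes 120 N, or if a joint passes its speed limit or range.

ROBOT

A 6-joint arm with a two-finger parallel gripper is mounted at the origin on a cart in front of the work surface, level with it; the furniture and walls round the work are solid. World frame = base frame: x ahead of the robot, y to its left, z up, the work surface at z = 0. Lengths are in mm, angles in rad, forces in N, time in s.
With the tool pointing down it reaches from about 350 to 975 mm from the base axis. Payload 7.1 kg.
Tool frame: the origin (TCP) lies midway between the tips of the shut fingers; the grasp point (between the pads) lies 19 mm behind it (ctrl.grip_depth is the distance from the TCP to the grasp point, in mm); z points along the fingers, y is the line along which they close (so a half turn about z gives the same grasp; the last joint's range is limited). The gripper opens to 88 mm and grips with 3 to 60 N. Pads are 20 mm wide; open, the fingers measure 115 mm over their backs; the gripper's body (75 mm by 178 mm) begins 61 mm behind the grasp point.
Start: joints at [1.214, 0.423, 1.63, -0, 1.089, -0.019], TCP at [207.1, 589.673, 201.575] pointing down, gripper open.
Joint ranges: [-3, 3], [-0.9, 2.11], [0.09, 2.58], [-1.31, 4.45], [0.11, 2.69], [-2.54, 2.54]. Speed limits (rad/s): [2.39, 2.39, 3.01, 3.14, 3.14, 3.14].

INTERFACE

Orientations are given as a rotation vector (axis times angle).
In Python, from workcell import ctrl, cams gives the robot as it stands.
- The arm moves only by the tool move_arm, never from a script. Its argument "steps" is a list of rows, each a list of 3 entries, a list of its own where there are three numbers: the shift along the tool's x, y, z in units of 25 mm (1.0 is 25 mm), then the turn about the tool's z in units of 5 degrees (1.0 is 5 degrees), then the closure, from 0 (fully open) to 1 (shut). A call has 1 to 20 rows; each row shifts and turns the commanded pose from where the row before left it, along the tool's axes as they then stand; what a row does not reach is not made up. A row lasts 1/12 s, in which the tool goes at most 41.7 mm and 7.16 degrees, less where a joint would pass 70% of its speed; a pose out of reach is approached as far as the arm can. A call is refused whole if a number of a shift passes 1 or a number of a turn 1, either way. A call with a gripper value outside its range is refused whole. The fingers move at their own pace and stop on an object; the grip force is fixed at half the most. Time passes only in rows, so rows that do not move let the fingers close. It gives the time, the measured TCP pose, the force, the opening and the grip force at its end, in the units of the state.
- ctrl.get_obs(): the state, without advancing time (a new reading comes with each control period).
- cams.get_image(name): name is "scene" or "top" or "wrist"; returns a dict with "image" (400x640x3 uint8, red, green, blue), "camera_matrix" (3x3 intrinsics, pixels), "k1" (the pictures are not rectified: a ray, as slopes to the right and down, at radius r is drawn at 1 + k1 r^2 times it, then the intrinsics apply), "xyz" and "rotation" of the camera in the world; the wrist camera has in their place "mount" (4x4, takes a point from camera to tool coordinates, whose origin is the TCP and whose axes are the flange's). Camera axes: x right, y down, z forward; pixel columns grow to the right and rows downward; lengths in mm; the calibration is good to about 2 mm. A picture is of the moment at which its call begins: read the wrist's pose just before it. There is no depth.
- ctrl.close_job(): hands the job in; it is judged then, once.
Trained networks look in the newest picture that a camera, given by its name, has taken for a name from the list of things; names that differ only in an ending like _2 or _b are one class to them, and where a whole thing is asked for, a point or a joint stands for the part that bears it (a point fixed in the world has none). Each returns a list of dicts, best first, with "p" (0 to 1); they miss things now and then, are a little off and sometimes report something else, mostly with a low value. They report only what shows in the picture. A call takes as long as a camera call. They do not tell look-alikes from the thing itself.
- cams.boxes_of(camera, thing): "rect" ([centre column, centre row, width, height] in pixels, round what is visible of it).
- cams.cut_out(camera, thing): "pixels" (400x640 bool, what is visible of it) and "rect" ([centre column, centre row, width, height] in pixels, round what is visible of it).
The state is a dict: "t": time; "qpos": joint angles; "qvel": joint speeds; "joint_torque": joint torques, N m; "ee_pos": TCP position; "orientation": TCP orientation; "ft_force": force on the tool from outside, world axes, zero at the start; "moment": the same for the moment, N m; "width": finger opening in mm; "grasp_force": force on a finger pad.
Only numpy, scipy, OpenCV 4.12 (cv2) and the standard library are available. Lean on these libraries where they do the work, as an engineer would, in place of code of your own. Each camera call takes 0.05 s, during which the arm holds its last target. There are 200 camera calls.

## Working session

There is one attempt and no reset: what is moved stays moved. The work goes in short steps, Python scripts to look and compute and a tool call to move; the robot and the scene stay as the last step left them, time stands still between calls to the robot, and variables do not carry over. Pictures are saved under pics/ and viewed, at most 10 in all, crops included, and the job is handed in when it is done.

Besides the shell and the picture viewer there is one more tool, called after "Request:" as name(argument=value, ...), one argument or row to a line, values as JSON. move_arm: Moves the arm, as the interface text tells. Its arguments: {"type":"object","properties":{"steps":{"type":"array"}},"required":["steps"]}

```bash
mkdir -p pics; cat > h.py <<'E'
import numpy as np, cv2
from scipy.spatial.transform import Rotation as R
from workcell import ctrl, cams
def cam(name):
    o=ctrl.get_obs(); d=cams.get_image(name)
    if 'mount' in d:
        T=np.eye(4);T[:3,:3]=R.from_rotvec(o['orientation']).as_matrix();T[:3,3]=o['ee_pos']
        M=T@np.array(d['mount']); d['rotation']=M[:3,:3]; d['xyz']=M[:3,3]
    d['rotation']=np.array(d['rotation']);d['xyz']=np.array(d['xyz'])
    return d
def ray(d,u,v):
    K=np.array(d['camera_matrix']); x=np.array([(u-K[0,2])/K[0,0],(v-K[1,2])/K[1,1]]); s=x.copy()
    for _ in range(20): s=x/(1+d['k1']*(s@s))
    r=d['rotation']@np.array([s[0],s[1],1]); return r/np.linalg.norm(r)
def onz(d,u,v,z):
    r=ray(d,u,v); return d['xyz']+r*(z-d['xyz'][2])/r[2]
def proj(d,P):
    p=(np.atleast_2d(P)-d['xyz'])@d['rotation']; s=p[:,:2]/p[:,2:]
    s=s*(1+d['k1']*(s**2).sum(1,keepdims=True)); K=np.array(d['camera_matrix'])
    return s*[K[0,0],K[1,1]]+[K[0,2],K[1,2]]
E
python3 - <<'E'
from h import *
for n in ('scene','top'):
    d=cam(n); cv2.imwrite(f'pics/{n}0.png',d['image'][:,:,::-1]); print(n,d['xyz'].round(),d['k1'],d['camera_matrix'],d['rotation'].round(3).tolist())
    for t in ('jar','salt_shaker','tray','stored_a','espresso_cup','tomato'):
        print(t,[(round(b['p'],2),np.round(b['rect']).tolist()) for b in cams.boxes_of(n,t)])
E
```

```text
scene [-215. -714.  955.] -0.03889502777511253 [[468.32576798   0.         314.97268075]
 [  0.         468.32576798 199.51204584]
 [  0.           0.           1.        ]] [-2.155, 0.802, -0.349]
jar [(0.81, [236.0, 172.0, 20.0, 34.0]), (0.65, [270.0, 179.0, 12.0, 35.0])]
salt_shaker [(0.68, [328.0, 213.0, 17.0, 29.0])]
tray [(0.68, [340.0, 190.0, 25.0, 25.0]), (0.57, [320.0, 190.0, 75.0, 54.0])]
stored_a [(0.87, [324.0, 189.0, 30.0, 27.0]), (0.82, [298.0, 177.0, 27.0, 25.0]), (0.81, [341.0, 192.0, 24.0, 30.0])]
espresso_cup [(0.76, [353.0, 246.0, 23.0, 24.0])]
tomato [(0.67, [417.0, 255.0, 30.0, 23.0]), (0.61, [322.0, 190.0, 76.0, 45.0])]
top [ 375.   76. 1043.] -0.07714320830609638 [[427.99881745   0.         319.43751266]
 [  0.         427.99881745 192.82387491]
 [  0.           0.           1.        ]] [-2.178, 2.152, -0.061]
jar [(0.71, [245.0, 207.0, 24.0, 17.0]), (0.62, [201.0, 237.0, 29.0, 17.0])]
salt_shaker [(0.6, [343.0, 189.0, 17.0, 21.0])]
tray [(0.85, [292.0, 159.0, 96.0, 71.0])]
stored_a [(0.95, [259.0, 165.0, 22.0, 43.0]), (0.71, [300.0, 160.0, 22.0, 50.0]), (0.56, [319.0, 151.0, 25.0, 46.0])]
espresso_cup [(0.95, [410.0, 205.0, 26.0, 33.0])]
tomato [(0.93, [460.0, 168.0, 30.0, 27.0])]
```

```bash
sed -i "s/    d\['rotation'\]=np.array(d\['rotation'\]);/    d['rotation']=np.array(d['rotation'])\n    if d['rotation'].shape==(3,): d['rotation']=R.from_rotvec(d['rotation']).as_matrix()\n    /" h.py
python3 - <<'E'
import cv2,numpy as np
a=cv2.imread('pics/top0.png')[100:280,160:510];b=cv2.imread('pics/scene0.png')[120:300,200:500]
cv2.imwrite('pics/top_c.png',cv2.resize(a,(788,405),interpolation=cv2.INTER_CUBIC))
cv2.imwrite('pics/sc_c.png',cv2.resize(b,(750,450),interpolation=cv2.INTER_CUBIC))
E
```

```text
(no output)
```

View pics/top_c.png

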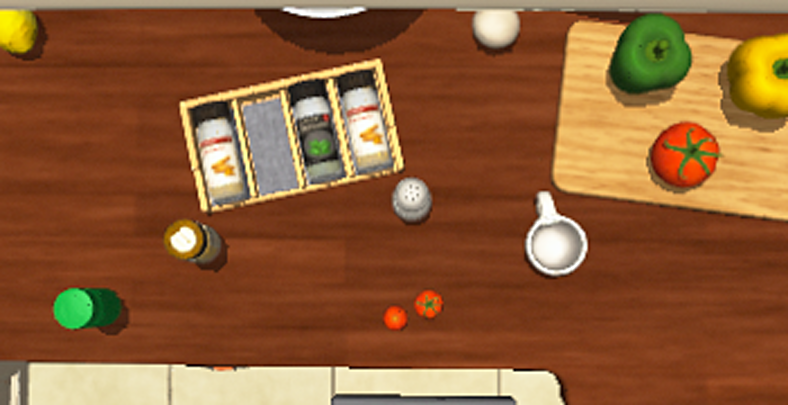

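View pics/sc_c.png

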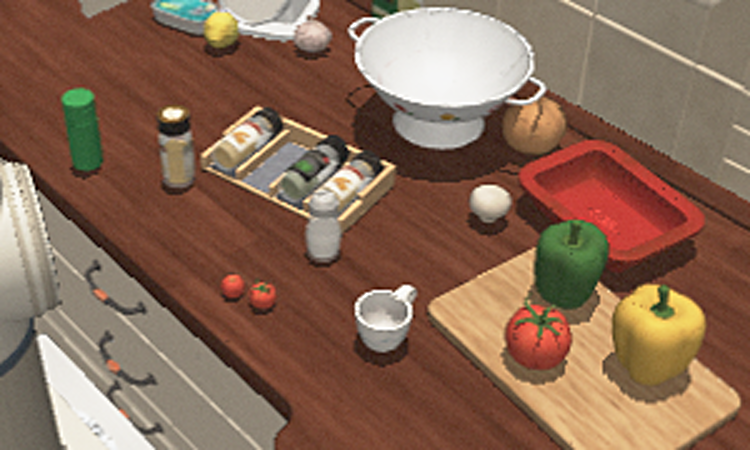

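```bash
python3 - <<'E'
from h import *
d=cam('top')
c=[(181,101,32),(380,60,32),(404,168,24),(206,212,24)]
for u,v,z in c: print(onz(d,160+u/2.25,100+v/2.25,z).round(1))
print('lid',onz(d,160+184/2.25,100+239/2.25,105).round(1),'salt',onz(d,160+409/2.25,100+193/2.25,90).round(1))
s=cam('scene')
print('lid s',onz(s,200+175/2.5,120+114/2.5,105).round(1),'salt',onz(s,200+324/2.5,120+192/2.5,90).round(1))
# two-view lid triangulation
def tri(a,ua,b,ub):
    r1,r2=ray(a,*ua),ray(b,*ub); A=np.stack([r1,-r2],1); k=np.linalg.lstsq(A,b['xyz']-a['xyz'],rcond=None)[0]
    p,q=a['xyz']+k[0]*r1,b['xyz']+k[1]*r2; return (p+q)/2,np.linalg.norm(p-q)
print(tri(d,(160+184/2.25,100+239/2.25),s,(200+175/2.5,120+114/2.5)))
print(tri(d,(160+409/2.25,100+193/2.25),s,(200+324/2.5,120+192/2.5)))
w=cam('wrist');print(w['xyz'],w['rotation'],w['camera_matrix'],w['k1']); print(np.array(w['mount']).round(2))
print(R.from_rotvec(ctrl.get_obs()['orientation']).as_matrix().round(3))
cv2.imwrite('pics/w0.png',w['image'][:,:,::-1])
E
```

```text
[574.5 297.   32. ]
[620.3  84.   32. ]
[505.2  57.3  24. ]
[455.9 268.2  24. ]
lid [422.6 274.  105. ] salt [471.8  53.3  90. ]
lid s [423.2 271.2 105. ] salt [472.9  51.8  90. ]
(array([423.5693766 , 273.69446758, 103.44679453]), np.float64(2.132567784955267))
(array([472.55466483,  52.75579031,  89.46015671]), np.float64(1.8645708533097225))
[127.66939041 616.31919204 385.42107565] [[ 3.29875683e-01  8.99293904e-01  2.87145449e-01]
 [ 9.44024027e-01 -3.13981259e-01 -1.01165240e-01]
 [-8.18994117e-04  3.04444155e-01 -9.52529834e-01]] [[324.82413403   0.         317.43780105]
 [  0.         324.82413403 202.50477659]
 [  0.           0.           1.        ]] -0.060942086145899126
[[   0.     -0.95   -0.3    83.77]
 [   1.      0.     -0.     -1.2 ]
 [   0.     -0.3     0.95 -183.81]
 [   0.      0.      0.      1.  ]]
[[-0.943  0.331  0.   ]
 [ 0.331  0.943 -0.   ]
 [-0.    -0.    -1.   ]]
```

View pics/w0.png

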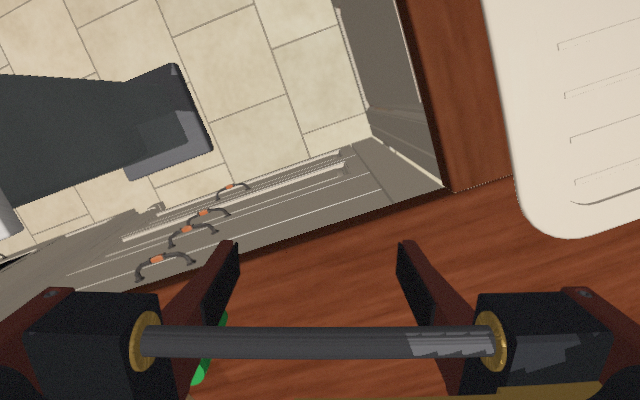

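Top view: the clear jar with the flat dark (brown) lid is at px (243,207). The look-alikes are the green jar at px (193,237) and the salt shaker at px (342,188), plus the lying stored jars. The dark-lid jar is my choice: it triangulates to about (423,273) with its lid 103 mm high. I'll turn the tool and bring the wrist camera closer to check it.

Request:
move_arm(
  steps=[
    [[0,0,0],1,0.66],
    [[0,0,0],1,0.66],
    [[0,0,0],1,0.66],
    [[0,0,0],1,0.66],
    [[0,0,0],1,0.66],
    [[0,0,0],1,0.66],
    [[0,0,0],1,0.66],
    [[0,0,0],1,0.66],
    [[0,0,0],1,0.66],
    [[0,0,0],1,0.66],
    [[0,0,0],1,0.66],
    [[0,0,0],0.56,0.66],
    [[-1,0.7,0],0,0.66],
    [[-1,0.7,0],0,0.66],
    [[-1,0.7,0],0,0.66],
    [[-1,0.7,0],0,0.66],
    [[-1,0.7,0],0,0.66],
    [[-1,0.7,0],0,0.66],
    [[-1,0.7,0],0,0.66],
    [[-1,0.7,0],0,0.66],
  ],
)

```text
t: 2.52
ee_pos: [389.0, 424.8, 201.7]
orientation: [1.959, 2.456, 0.0]
ft_force: [0.8, 0.3, -0.5]
width: 30.1
grasp_force: 0.0
```

Request:
move_arm(
  steps=[
    [[-1,0,0],0,0.66],
    [[-1,0,0],0,0.66],
    [[-0.5,0,0],0,0.66],
    [[0,0,0],0,0.66],
  ],
)

```text
t: 2.85
ee_pos: [402.3, 362.9, 201.6]
orientation: [1.962, 2.454, -0.001]
ft_force: [-0.2, 1.1, 0.6]
width: 29.9
grasp_force: 0.0
```

```bash
python3 - <<'E'
from h import *
w=cam('wrist'); o=ctrl.get_obs(); print(o['t'],o['ee_pos'],o['width'],R.from_rotvec(o['orientation']).as_matrix().round(3).tolist())
im=w['image'][:,:,::-1].copy(); cv2.imwrite('pics/w1raw.png',im)
for t in('jar','salt_shaker','stored_a'): print(t,[(round(b['p'],2),np.round(b['rect']).tolist()) for b in cams.boxes_of('wrist',t)])
th=0.225; C=np.array([539,176.6]); M=np.array([[np.cos(th),-np.sin(th)],[np.sin(th),np.cos(th)]])
q=lambda x,y,z:np.r_[C+M@[x,y],z]
for P in [(60,111,32),(60,-111,32),(-60,-111,24),(-60,111,24)]: cv2.circle(im,tuple(int(v) for v in proj(w,q(*P))[0]),3,(255,0,255),1)
for P in [(-60,3,6),(-60,50,6),(52,3,6),(52,50,6)]: cv2.circle(im,tuple(int(v) for v in proj(w,q(*P))[0]),2,(255,255,0),1)
cv2.circle(im,tuple(int(v) for v in proj(w,[423,273,105])[0]),3,(255,0,255),1)
cv2.imwrite('pics/w1.png',im)
E
```

```text
2.9 [402.18222481 364.4655513  201.79853788] 29.956330756052026 [[-0.22, 0.975, 0.0], [0.975, 0.22, 0.0], [0.0, 0.0, -1.0]]
jar [(0.77, [319.0, 266.0, 40.0, 72.0]), (0.55, [273.0, 158.0, 54.0, 58.0])]
salt_shaker [(0.82, [315.0, 383.0, 30.0, 28.0])]
stored_a [(0.94, [406.0, 277.0, 70.0, 35.0]), (0.68, [355.0, 374.0, 21.0, 36.0])]
```

View pics/w1.png

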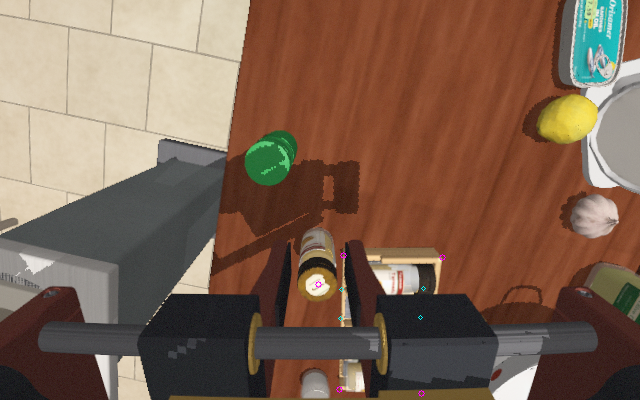

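The wrist picture confirms the dark-lid jar, with its lid at px (318,284) where the projection falls. The green look-alike is at (270,160). I'll refine the tray pose with overlays.

```bash
cat > ov.py <<'E'
from h import *
def overlay(im,d,C,th,box,k,name):
    M=np.array([[np.cos(th),-np.sin(th)],[np.sin(th),np.cos(th)]])
    x0,y0,x1,y1=box
    z=cv2.resize(im[y0:y1,x0:x1],None,fx=k,fy=k,interpolation=cv2.INTER_CUBIC)
    def line(a,b,col):
        P=[proj(d,np.r_[np.array(C)+M@p[:2],p[2]])[0] for p in(np.array(a,float),np.array(b,float))]
        p=[tuple(int(v) for v in ((q+0.5)-[x0,y0])*k) for q in P]; cv2.line(z,*p,col,1)
    m=(255,0,255)
    line((60,111,32),(60,-111,32),m);line((60,111,32),(-60,111,24),m);line((60,-111,32),(-60,-111,24),m);line((-60,111,0),(-60,-111,0),(255,255,0))
    for y in(0,53): line((-60,y,22),(52,y,22),(0,255,0))
    return z
E
python3 - <<'E'
from ov import *
d=cam('top'); s=cam('scene'); C=(539,176.6)
a=overlay(d['image'][:,:,::-1].copy(),d,C,.225,(235,115,355,205),5,'')
b=overlay(s['image'][:,:,::-1].copy(),s,C,.225,(270,155,380,225),4,'')
print(a.shape,b.shape); c=np.zeros((450,800,3),np.uint8); c[:,:600]=a; 
cv2.imwrite('pics/ov1.png',a); cv2.imwrite('pics/ov2.png',b)
E
```

```text
(450, 600, 3) (280, 440, 3)
```

View pics/ov1.png

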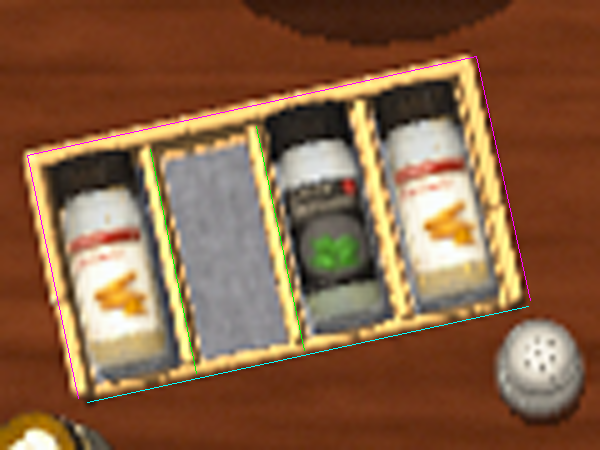

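Request:
move_arm(
  steps=[
    [[-0.85,0,0],0,0.66],
    [[-0.85,0,0],0,0.66],
    [[0,0,1],0,0.66],
    [[0,0,1],0,0.66],
    [[0,0,1],0,0.66],
    [[0,0,1],0,0.66],
    [[0,0,1],0,0.66],
    [[0,0,1],0,0.66],
    [[0,0,0.75],0,0.66],
    [[0,0,0],0,0.66],
    [[0,0,0],0,0.66],
  ],
)

```text
t: 4.07
ee_pos: [410.7, 323.7, 32.1]
orientation: [-1.957, -2.456, 0.003]
ft_force: [0.0, 0.4, 0.4]
width: 29.8
grasp_force: 0.0
```

Request:
move_arm(
  steps=[
    [[-0.3,0,0],0,0.66],
    [[-0.3,0,0],0,0.66],
    [[-0.2,0,0],0,0.66],
    [[-0.2,0,0],0,0.66],
    [[-0.25,0,0],0,0.66],
    [[-0.25,0,0],0,0.66],
    [[-0.25,0,0],0,0.66],
    [[-0.25,0,0],0,0.66],
    [[-0.25,0,0],0,0.66],
    [[-0.25,0,0],0,0.66],
    [[-0.25,0,0],0,0.66],
    [[-0.25,0,0],0,0.66],
    [[-0.25,0,0],0,0.66],
    [[-0.25,0,0],0,0.66],
    [[-0.25,0,0],0,0.66],
    [[-0.2,0,0],0,0.66],
    [[-0.2,0,0],0,0.66],
    [[-0.1,0,0],0,0.66],
    [[-0.1,0,0],0,0.66],
    [[0,0,0],0,0.66],
  ],
)

```text
t: 5.73
ee_pos: [435.6, 217.0, 32.8]
orientation: [1.959, 2.456, -0.0]
ft_force: [-0.3, -1.0, -0.0]
width: 30.0
grasp_force: 0.0
```

```bash
cat > look.py <<'E'
import sys
from ov import *
C=(538.6,178.5); th=.225; mouth=np.array([474.2,190.9]); M=np.array([[np.cos(th),-np.sin(th)],[np.sin(th),np.cos(th)]])
o=ctrl.get_obs(); print('tcp',o['ee_pos'].round(1) if hasattr(o['ee_pos'],'round') else o['ee_pos'],'tray',(M.T@(np.array(o['ee_pos'][:2])-mouth)).round(1))
d=cam('top'); s=cam('scene')
cv2.imwrite('pics/%s.png'%sys.argv[1],np.hstack([overlay(d['image'][:,:,::-1].copy(),d,C,th,(235,115,355,225),4,''),cv2.resize(s['image'][:,:,::-1][130:240,240:320],None,fx=4,fy=4,interpolation=cv2.INTER_CUBIC)]))
for n,i in(('top',d),('scene',s)):
  for t in ('jar','salt_shaker'): print(n,t,[(round(b['p'],2),np.round(b['rect']).tolist()) for b in cams.boxes_of(n,t)])
E
python3 look.py p1
```

```text
tcp [435.6 217.   32.8] tray [-31.8  34.1]
top jar [(0.68, [190.0, 238.0, 10.0, 19.0]), (0.66, [296.0, 195.0, 16.0, 14.0])]
top salt_shaker [(0.84, [342.0, 187.0, 18.0, 18.0]), (0.42, [321.0, 153.0, 24.0, 48.0])]
scene jar [(0.83, [235.0, 169.0, 17.0, 33.0]), (0.8, [292.0, 198.0, 31.0, 22.0])]
scene salt_shaker [(0.74, [326.0, 211.0, 15.0, 31.0])]
```

View pics/p1.png

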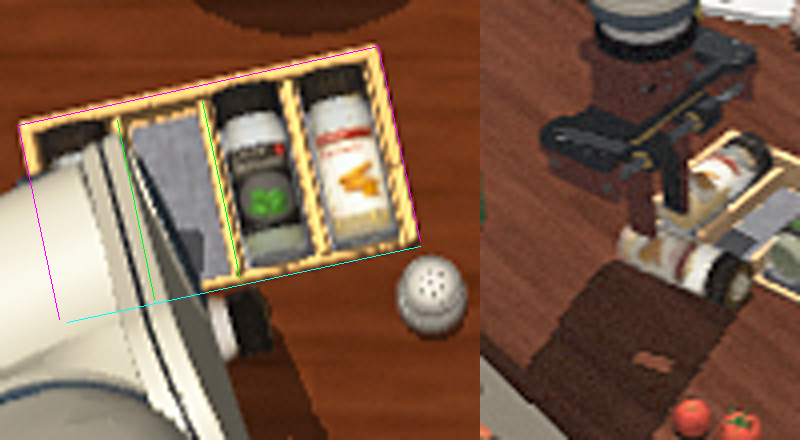

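The left panel shows the jar has toppled in front of the tray, with its lid toward the shaker (scene px about (285,195)). The shaker and stored jars are undisturbed, so nothing has failed yet. The fingers must have touched high on the jar. I'll back off, measure where it lies, and plan how to stand it up again.

Request:
move_arm(
  steps=[
    [[0,0,-1],0,0],
    [[0,0,-1],0,0],
    [[0,0,-1],0,0],
    [[0,0,-1],0,0],
    [[0,0,-1],0,0],
    [[0,0,-1],0,0],
    [[0,0,-1],0,0],
    [[1,0,0],0,0],
    [[1,0,0],0,0],
    [[1,0,0],0,0],
    [[1,0,0],0,0],
    [[0,0,0],0,0],
  ],
)

```text
t: 7.03
ee_pos: [412.8, 318.2, 208.1]
orientation: [-1.956, -2.458, -0.003]
ft_force: [0.9, 0.5, 0.4]
width: 87.7
grasp_force: 0.0
```

```bash
python3 look.py p2; python3 - <<'E'
from h import *
o=ctrl.get_obs(); print(o['t'],np.round(o['qpos'],2))
w=cam('wrist'); cv2.imwrite('pics/w2.png',w['image'][:,:,::-1])
p=cv2.imread('pics/p2.png')
x=cv2.resize(w['image'][200:400,220:520,::-1],(0,0),fx=1,fy=1) if 0 else w['image'][200:400,160:480,::-1]
c=np.zeros((600,800,3),np.uint8); c[:p.shape[0],:p.shape[1]]=p; c[440:600,:256]=cv2.resize(x,(256,160)); cv2.imwrite('pics/p2b.png',c)
E
```

```text
tcp [412.8 318.2 208.1] tray [-31.5 137.8]
top jar [(0.85, [280.0, 198.0, 45.0, 24.0]), (0.36, [258.0, 167.0, 22.0, 42.0])]
top salt_shaker [(0.56, [344.0, 188.0, 15.0, 16.0])]
scene jar [(0.72, [234.0, 172.0, 17.0, 32.0]), (0.62, [293.0, 197.0, 35.0, 25.0])]
scene salt_shaker [(0.57, [330.0, 212.0, 18.0, 33.0]), (0.43, [321.0, 189.0, 75.0, 52.0])]
7.3333 [ 0.63  0.26  1.86 -0.    1.03  0.4 ]
```

View pics/p2b.png

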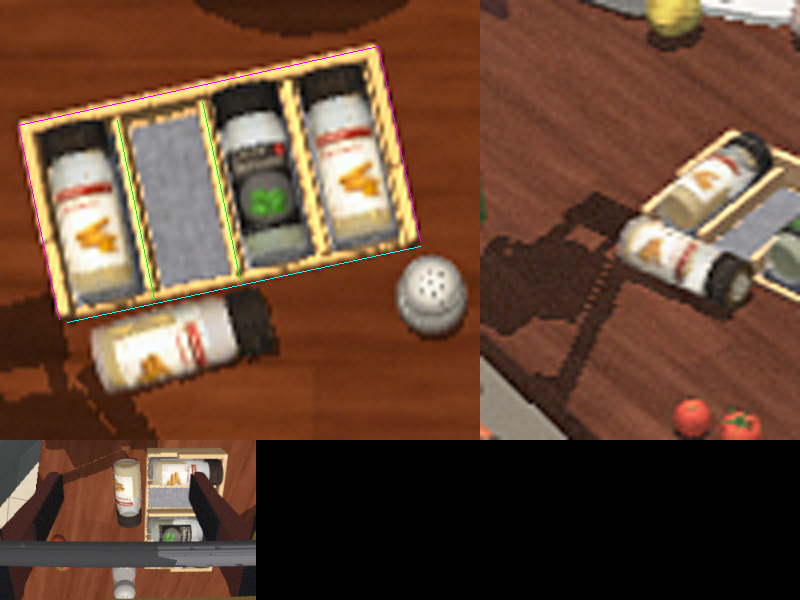

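```bash
cat > lie.py <<'E'
from h import *
th=.225; mouth=np.array([474.2,190.9]); M=np.array([[np.cos(th),-np.sin(th)],[np.sin(th),np.cos(th)]])
tr=lambda p:(M.T@(np.array(p[:2])-mouth)).round(1)
def masks(z=20.5):
    for n in('top','wrist','scene'):
        d=cam(n)
        for b in cams.cut_out(n,'jar'):
            c=cv2.findContours(b['pixels'].astype(np.uint8),0,1)[0]; c=max(c,key=len)
            P=np.array([onz(d,u,v,z)[:2] for u,v in c[:,0]],np.float32); (cx,cy),(w,h),a=cv2.minAreaRect(P)
            bx=cv2.boxPoints(((cx,cy),(w,h),a)); print(n,round(b['p'],2),'centre tray',tr((cx,cy)),np.round((w,h)),'corners',[tr(q).tolist() for q in bx])
E
python3 - <<'E'
from lie import *
d=cam('top')
for u,v in((103,358),(270,322)): print(tr(onz(d,235+u/4-.5,115+v/4-.5,20.5)))
masks()
E
```

```text
[-27.8  64. ]
[-27.9 -38.8]
top 0.83 centre tray [-26.3  15.5] [ 44. 109.] corners [[-51.8, 68.4], [-44.8, -40.2], [-0.8, -37.3], [-7.7, 71.2]]
top 0.23 centre tray [ 64.5 -52.7] [112.  43.] corners [[7.9, -32.2], [8.8, -75.5], [121.2, -73.1], [120.3, -29.9]]
wrist 0.98 centre tray [-84.8 211.8] [59. 50.] corners [[-114.0, 237.0], [-114.4, 186.9], [-55.6, 186.5], [-55.3, 236.6]]
scene 0.83 centre tray [-28.2  17. ] [ 52. 127.] corners [[-56.1, 79.5], [-52.1, -47.1], [-0.4, -45.5], [-4.4, 81.1]]
scene 0.73 centre tray [-39.7 254.2] [187.  47.] corners [[-116.1, 195.0], [-78.9, 165.8], [36.7, 313.4], [-0.5, 342.6]]
```

Request:
move_arm(
  steps=[
    [[-1,0.14,0],0,0],
    [[-1,0,0],0,0],
    [[-1,0,0],0,0],
    [[-1,0,0],0,0],
    [[-1,0,0],0,0],
    [[-0.1,0,0],0,0],
    [[0,0,1],0,0],
    [[0,0,1],0,0],
    [[0,0,1],0,0],
    [[0,0,1],0,0],
    [[0,0,1],0,0],
    [[0,0,1],0,0],
    [[0,0,1],0,0],
    [[0,0,0.7],0,0],
    [[0,0,0],0,0.4],
    [[0,0,0],0,0.5],
    [[0,0,0],0,0.53],
    [[0,0,0],0,0.54],
    [[0,0,0],0,0.54],
    [[0,0,0],0,0.54],
  ],
)

```text
t: 9.4
ee_pos: [445.9, 191.7, 16.4]
orientation: [1.958, 2.455, 0.003]
ft_force: [0.9, -0.5, 0.3]
width: 51.2
grasp_force: 0.0
```

Request:
move_arm(
  steps=[
    [[0,0,0],0,0.55],
    [[0,0,0],0,0.55],
    [[0,0,0],0,0.55],
  ],
)

```text
t: 9.65
ee_pos: [445.2, 191.4, 15.6]
orientation: [1.959, 2.456, 0.001]
ft_force: [-0.5, 0.1, -0.3]
width: 39.9
grasp_force: 0.0
```

Request:
move_arm(
  steps=[
    [[0,0,0],0,0.56],
    [[0,0,0],0,0.56],
    [[0,0,0],0,0.56],
  ],
)

```text
t: 9.9
ee_pos: [445.1, 191.3, 15.3]
orientation: [-1.959, -2.456, 0.0]
ft_force: [-0.8, 0.4, 0.1]
width: 38.8
grasp_force: 0.0
```

```bash
python3 - <<'E'
from h import *
o=ctrl.get_obs(); print(o['t'],o['width'],o['grasp_force'],np.round(o['qpos'],2))
d=cam('scene');w=cam('wrist')
from lie import masks
c=np.zeros((440,800,3),np.uint8); c[:,:400]=cv2.resize(d['image'][150:238,260:340,::-1],(400,440),interpolation=cv2.INTER_CUBIC); c[:250,400:]=cv2.resize(w['image'][200:400,160:480,::-1],(400,250)); cv2.imwrite('pics/g1.png',c)
E
```

```text
9.9 38.8499063387721 0.0 [ 0.38  0.54  2.03 -0.    0.57  0.16]
```

View pics/g1.png

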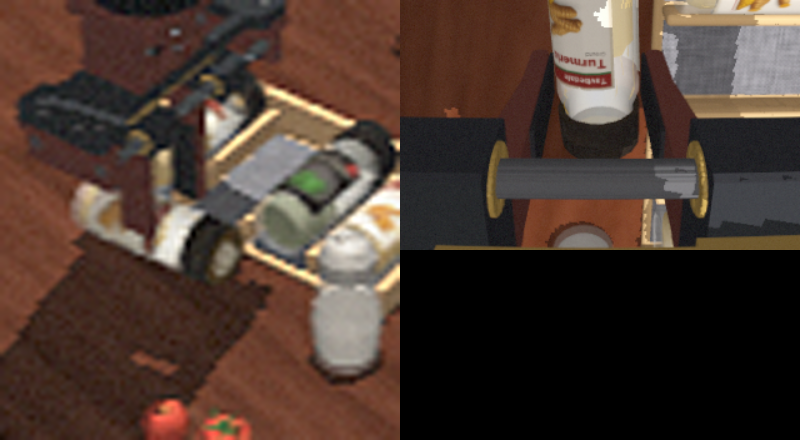

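The fingers straddle the jar (scene px about (292,195)) and are not yet squeezing. I'll close in small increments to see how the grip force behaves.

Request:
move_arm(
  steps=[
    [[0,0,0],0,0.58],
    [[0,0,0],0,0.58],
    [[0,0,0],0,0.58],
  ],
)

```text
t: 10.25
ee_pos: [445.1, 191.4, 15.3]
orientation: [-1.959, -2.456, 0.0]
ft_force: [-0.3, 1.0, -0.2]
width: 36.9
grasp_force: 0.0
```

Request:
move_arm(
  steps=[
    [[0,0,0],0,0.6],
    [[0,0,0],0,0.6],
    [[0,0,0],0,0.6],
  ],
)

```text
t: 10.5
ee_pos: [445.1, 191.4, 15.3]
orientation: [1.959, 2.456, -0.0]
ft_force: [0.4, 0.2, 0.5]
width: 35.2
grasp_force: 0.0
```

Request:
move_arm(
  steps=[
    [[0,0,0],0,0.62],
    [[0,0,0],0,0.62],
    [[0,0,0],0,0.62],
  ],
)

```text
t: 10.75
ee_pos: [445.1, 191.4, 15.3]
orientation: [-1.959, -2.456, 0.0]
ft_force: [-0.6, -0.1, 0.1]
width: 33.3
grasp_force: 0.0
```

```bash
python3 - <<'E'
from h import *
o=ctrl.get_obs(); print(o['t'],o['width'],o['grasp_force'],np.round(o['ft_force'],1))
from lie import *
masks()
E
```

```text
10.75 33.28184348220361 0.0 [-0.6 -0.1  0.1]
top 0.73 centre tray [-71.7 226.5] [43. 72.] corners [[-85.6, 266.0], [-100.2, 195.9], [-57.8, 187.1], [-43.2, 257.1]]
top 0.18 centre tray [ -33.1 -135.9] [41. 38.] corners [[-49.0, -112.8], [-57.1, -150.2], [-17.2, -159.0], [-9.0, -121.5]]
scene 0.83 centre tray [-41.9 257.6] [186.  49.] corners [[-122.4, 205.0], [-85.9, 172.1], [38.7, 310.3], [2.2, 343.2]]
scene 0.57 centre tray [-28.1  15.1] [ 55. 122.] corners [[-58.9, 74.4], [-51.9, -47.4], [2.8, -44.2], [-4.3, 77.5]]
```

```bash
python3 - <<'E'
from h import *
d=cam('scene');w=cam('wrist');t=cam('top')
c=np.zeros((600,800,3),np.uint8); c[:300,:400]=cv2.resize(d['image'][165:225,255:335,::-1],(400,300),interpolation=cv2.INTER_CUBIC); c[300:600,:]=cv2.resize(w['image'][220:370,120:520,::-1],(800,300)); c[:300,400:]=cv2.resize(t['image'][165:225,245:325,::-1],(400,300),interpolation=cv2.INTER_CUBIC)
cv2.imwrite('pics/g2.png',c)
E
```

```text
(no output)
```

View pics/g2.png

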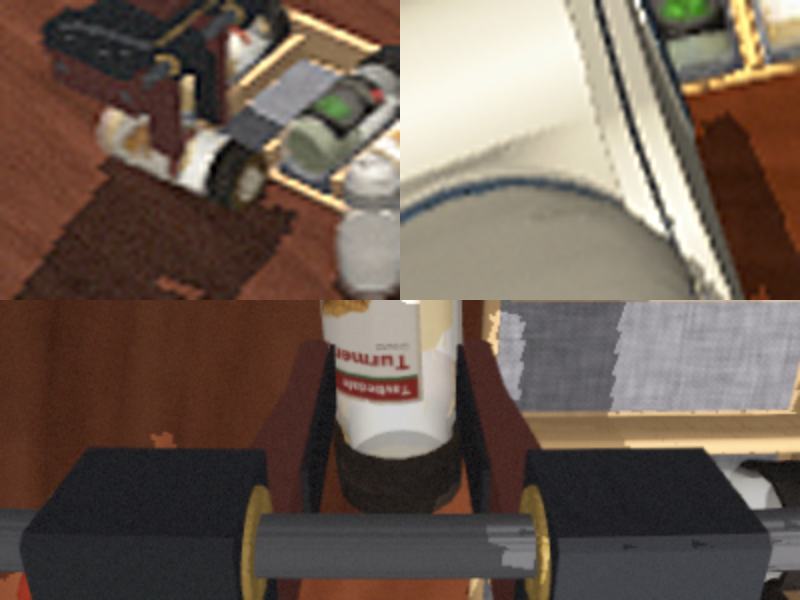

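Request:
move_arm(
  steps=[
    [[0,0,0],0,0.64],
    [[0,0,0],0,0.66],
    [[0,0,0],0,0.68],
    [[0,0,0],0,0.7],
    [[0,0,0],0,0.7],
  ],
)

```text
t: 11.62
ee_pos: [445.1, 191.4, 15.3]
orientation: [-1.959, -2.456, 0.0]
ft_force: [-0.1, -0.4, 0.8]
width: 26.5
grasp_force: 0.2
```

Request:
move_arm(
  steps=[
    [[0,0,0],0,0.75],
    [[0,0,0],0,0.8],
    [[0,0,0],0,0.85],
    [[0,0,0],0,0.85],
  ],
)

```text
t: 11.95
ee_pos: [448.3, 192.5, 18.0]
orientation: [1.957, 2.454, 0.009]
ft_force: [-1.6, -1.2, 29.3]
width: 13.8
grasp_force: 19.1
```

```bash
python3 - <<'E'
from h import *
o=ctrl.get_obs(); print(o['t'],o['width'],o['grasp_force'],np.round(o['ft_force'],1))
w=cam('wrist'); im=w['image']
g=im[240:330,220:440].astype(int)
# dark-finger profile on a row through the tips, luminance
for r in(265,275,285,300): print(r,im[r,270:370:4].mean(1).astype(int).tolist())
b=cams.cut_out('wrist','jar'); print([(round(x['p'],2),np.round(x['rect'])) for x in b])
d=cam('scene'); print([(round(x['p'],2),np.round(x['rect'],1)) for x in cams.boxes_of('scene','jar')])
E
```

```text
11.95 13.812338162767768 19.078494608402252 [-1.6 -1.2 29.3]
265 [50, 58, 49, 38, 49, 48, 47, 49, 28, 61, 62, 60, 95, 58, 61, 44, 29, 50, 50, 48, 49, 99, 209, 158, 152]
275 [50, 55, 46, 52, 45, 49, 45, 44, 19, 201, 208, 209, 209, 211, 206, 89, 29, 50, 48, 50, 47, 47, 126, 136, 132]
285 [48, 48, 44, 52, 48, 47, 52, 28, 25, 194, 153, 155, 159, 158, 158, 150, 26, 50, 52, 45, 48, 50, 50, 78, 109]
300 [31, 36, 32, 32, 30, 52, 46, 18, 24, 34, 31, 31, 35, 36, 30, 33, 25, 31, 47, 46, 32, 28, 36, 34, 40]
[(0.75, array([315., 235.,  81., 186.])), (0.28, array([488., 378.,  61.,  42.]))]
[(0.69, array([236.8, 171.6,  18.2,  32.9])), (0.64, array([291.5, 196.7,  33. ,  20. ]))]
```

Closing on the jar gives a 29 N upward force at 14 mm width, so the tips are squeezing its upper surface. They sit about 20 mm higher than the TCP reading suggests, which also explains the topple. I'll open, go lower carefully and close again.

Request:
move_arm(
  steps=[
    [[0,0,0],0,0.4],
    [[0,0,0],0,0.4],
    [[0,0,0],0,0.4],
    [[0,0,0],0,0.4],
  ],
)

```text
t: 12.48
ee_pos: [445.3, 191.4, 15.5]
orientation: [1.959, 2.456, 0.001]
ft_force: [-0.4, 0.4, 0.2]
width: 36.6
grasp_force: 0.0
```

Request:
move_arm(
  steps=[
    [[0,0,0.24],0,0.4],
    [[0,0,0],0,0.48],
    [[0,0,0],0,0.52],
    [[0,0,0],0,0.54],
    [[0,0,0],0,0.56],
    [[0,0,0],0,0.58],
    [[0,0,0],0,0.58],
  ],
)

```text
t: 13.07
ee_pos: [445.0, 191.3, 9.3]
orientation: [-1.959, -2.456, 0.0]
ft_force: [-2.2, 0.0, 3.9]
width: 36.8
grasp_force: 1.6
```

Request:
move_arm(
  steps=[
    [[0,-0.1,0],0,0.58],
    [[0,-0.2,0],0,0.58],
    [[0,-0.25,0],0,0.58],
    [[0,-0.25,0],0,0.58],
    [[0,-0.25,0],0,0.58],
    [[0,-0.25,0],0,0.58],
    [[0,-0.25,0],0,0.58],
    [[0,-0.25,0],0,0.58],
    [[0,-0.2,0],0,0.58],
    [[0,-0.1,0],0,0.58],
    [[0,0,0],0,0.58],
    [[0,0,0],0,0.5],
    [[0,0,0],0,0.45],
    [[0,0,0.12],0,0.45],
    [[0,0,0.12],0,0.45],
    [[0,0,0],0,0.45],
  ],
)

```text
t: 14.4
ee_pos: [393.5, 179.5, 2.7]
orientation: [-1.959, -2.456, 0.002]
ft_force: [0.2, 0.1, -0.1]
width: 48.5
grasp_force: 0.0
```

```bash
python3 - <<'E'
from lie import *
o=ctrl.get_obs(); print(o['t'],'tcp tray',tr(o['ee_pos']),o['ee_pos'][2],o['width']); masks()
E
```

```text
14.4 tcp tray [-81.2   6.9] 2.660829491276863 48.48542888061895
top 0.63 centre tray [ -47.4 -432.1] [66. 70.] corners [[-93.8, -419.8], [-57.0, -479.2], [-0.9, -444.4], [-37.7, -385.0]]
top 0.59 centre tray [-74.1 227. ] [43. 71.] corners [[-88.0, 266.4], [-102.6, 196.4], [-60.2, 187.6], [-45.6, 257.5]]
wrist 0.92 centre tray [-82.1  12.1] [ 42. 114.] corners [[-99.5, 70.5], [-106.7, -43.6], [-64.7, -46.2], [-57.5, 67.8]]
scene 0.76 centre tray [-79.7 -11.2] [81. 48.] corners [[-126.2, -18.7], [-95.0, -55.7], [-33.1, -3.6], [-64.3, 33.4]]
scene 0.7 centre tray [-41.3 254.9] [174.  42.] corners [[-114.1, 202.6], [-82.0, 175.1], [31.4, 307.2], [-0.6, 334.7]]
scene 0.59 centre tray [68.9 44.5] [122.  26.] corners [[6.7, 48.9], [10.1, 23.6], [131.1, 40.1], [127.6, 65.4]]
```

Request:
move_arm(
  steps=[
    [[0,0,0],0,0.5],
    [[0,0,0],0,0.53],
    [[0,0,0],0,0.54],
    [[0,0,0],0,0.54],
    [[0,0,0],0,0.54],
  ],
)

```text
t: 15.12
ee_pos: [394.0, 179.7, 3.4]
orientation: [1.959, 2.456, 0.0]
ft_force: [-0.2, -0.0, -0.2]
width: 40.3
grasp_force: 2.4
```

Request:
move_arm(
  steps=[
    [[0,0,0],0,0.56],
    [[0,0,0],0,0.56],
    [[0,0,0],0,0.56],
  ],
)

```text
t: 15.37
ee_pos: [394.0, 179.7, 3.3]
orientation: [1.959, 2.456, 0.0]
ft_force: [1.0, 1.4, -0.9]
width: 39.3
grasp_force: 21.3
```

Grip force follows the closure: about 2 N at 0.54 and 21 N at 0.56. A light grip at the lid should let the jar pivot upright with its base on the worktop. I'll shift to the lid end and grip lightly.

Request:
move_arm(
  steps=[
    [[0,0,0],0,0.5],
    [[0,0,0],0,0.45],
    [[0,0,0],0,0.45],
    [[-0.5,0,0],0,0.45],
    [[-0.5,0,0],0,0.45],
    [[-0.58,0,0],0,0.45],
    [[0,0,0],0,0.5],
    [[0,0,0],0,0.53],
    [[0,0,0],0,0.54],
    [[0,0,0],0,0.54],
    [[0,0,0],0,0.54],
  ],
)

```text
t: 16.28
ee_pos: [402.7, 141.7, 3.4]
orientation: [1.958, 2.457, 0.0]
ft_force: [0.1, 0.2, -0.3]
width: 40.6
grasp_force: 0.1
```

```bash
python3 - <<'E'
from lie import *
o=ctrl.get_obs(); print(o['t'],'tcp tray',tr(o['ee_pos']),o['ee_pos'][2],o['width'],o['grasp_force']); masks()
E
```

```text
16.2833 tcp tray [-80.7 -32. ] 3.351572085727096 40.55854836828598 0.14763414161279798
top 0.59 centre tray [-72.9 226.8] [46. 76.] corners [[-87.5, 268.9], [-103.1, 194.1], [-58.3, 184.7], [-42.7, 259.6]]
wrist 0.58 centre tray [-78.6   9.3] [ 43. 119.] corners [[-96.7, 69.8], [-103.0, -48.9], [-60.4, -51.2], [-54.1, 67.5]]
scene 0.64 centre tray [-42.4 253. ] [180.  45.] corners [[-117.6, 198.6], [-83.5, 169.8], [32.8, 307.5], [-1.3, 336.2]]
scene 0.42 centre tray [-96.7  31.8] [14. 73.] corners [[-103.9, 68.1], [-103.8, -4.5], [-89.5, -4.5], [-89.6, 68.1]]
```

Request:
move_arm(
  steps=[
    [[0,0,0],0,0.546],
    [[0,0,0],0,0.546],
    [[0,0,0],0,0.546],
  ],
)

```text
t: 16.83
ee_pos: [402.7, 141.2, 3.3]
orientation: [1.959, 2.456, 0.0]
ft_force: [0.1, 0.7, 0.2]
width: 40.3
grasp_force: 1.5
```

Request:
move_arm(
  steps=[
    [[0.04,0,-0.2],0,0.546],
    [[0.06,0,-0.2],0,0.546],
    [[0.08,0,-0.2],0,0.546],
    [[0.1,0,-0.2],0,0.546],
    [[0.1,0,-0.2],0,0.546],
    [[0.12,0,-0.2],0,0.546],
    [[0,0,0],0,0.546],
  ],
)

```text
t: 17.42
ee_pos: [400.5, 154.1, 34.4]
orientation: [1.958, 2.456, 0.003]
ft_force: [0.8, -0.4, -0.1]
width: 39.6
grasp_force: 0.0
```

```bash
python3 - <<'E'
from lie import *
o=ctrl.get_obs(); print(o['t'],'tcp tray',tr(o['ee_pos']),o['ee_pos'][2],o['width'],o['grasp_force'])
for n in('scene','wrist'):
    d=cam(n)
    for b in cams.cut_out(n,'jar'):
        ys,xs=np.nonzero(b['pixels']); c=np.stack([xs,ys],1).astype(np.float32); print(n,round(b['p'],2),np.round(b['rect']),cv2.minAreaRect(c))
    # predicted axis ends for phi
    for ph in(0,10,20,30):
        f=np.radians(ph); g=lambda y,z:proj(d,np.r_[mouth+M@[-80,y],z])[0].round(0)
        print(ph,'base',g(65.5+20.5*np.sin(f),20.5*np.cos(f)),'lid',g(65.5+20.5*np.sin(f)-105*np.cos(f),20.5*np.cos(f)+105*np.sin(f)))
E
```

```text
17.4167 tcp tray [-80.  -19.4] 34.40175591606666 39.63294270852292 0.0
scene 0.91 [281. 207.  29.  26.] ((279.800048828125, 203.9000244140625), (34.435447692871094, 14.310833930969238), 26.56505012512207)
scene 0.62 [236. 170.  21.  32.] ((233.15771484375, 171.5513458251953), (33.37660217285156, 13.301194190979004), 81.46923065185547)
scene 0.43 [323. 188.  33.  29.] ((324.3680114746094, 186.84771728515625), (12.645196914672852, 31.99083709716797), 49.08561706542969)
0 base [268. 198.] lid [294. 211.]
10 base [267. 197.] lid [293. 206.]
20 base [266. 197.] lid [290. 200.]
30 base [265. 197.] lid [287. 195.]
wrist 0.91 [325. 182.  74. 178.] ((318.49591064453125, 181.54507446289062), (70.43680572509766, 179.17022705078125), 5.19442892074585)
0 base [319.  95.] lid [319. 258.]
10 base [319.  89.] lid [319. 264.]
20 base [319.  82.] lid [319. 266.]
30 base [319.  77.] lid [319. 261.]
```

Request:
move_arm(
  steps=[
    [[0,0,0],0,0.4],
    [[0,0,0],0,0.4],
    [[-0.64,0,0],0,0.4],
    [[0,0,0.6],0,0.4],
    [[0,0,0.5],0,0.42],
    [[0,0,0.2],0,0.45],
    [[0,0,0.03],0,0.47],
    [[0,0,0],0,0.5],
    [[0,0,0],0,0.52],
    [[0,0,0],0,0.535],
    [[0,0,0],0,0.54],
    [[0,0,0],0,0.54],
    [[0,0,0],0,0.54],
  ],
)

```text
t: 18.7
ee_pos: [403.8, 137.9, 0.4]
orientation: [1.959, 2.456, 0.001]
ft_force: [0.2, 0.9, 0.6]
width: 40.5
grasp_force: 2.2
```

Request:
move_arm(
  steps=[
    [[0,0,0],0,0.545],
    [[0,0,0],0,0.545],
    [[0,0,0],0,0.545],
  ],
)

```text
t: 18.95
ee_pos: [403.8, 137.9, 0.3]
orientation: [1.959, 2.456, 0.001]
ft_force: [0.0, 0.6, 4.1]
width: 40.0
grasp_force: 6.0
```

Request:
move_arm(
  steps=[
    [[0.02,0,-0.1],0,0.545],
    [[0.04,0,-0.15],0,0.545],
    [[0.06,0,-0.2],0,0.545],
    [[0.08,0,-0.2],0,0.545],
  ],
)

```text
t: 19.28
ee_pos: [402.1, 142.6, 16.7]
orientation: [-1.959, -2.456, 0.001]
ft_force: [1.2, -0.5, -1.2]
width: 40.3
grasp_force: 4.8
```

```bash
cat > tilt.py <<'E'
from lie import *
def run(x=-80,yb=65.5,phis=(0,15,30,45,60,75,90)):
    o=ctrl.get_obs(); print(o['t'],'tcp tray',tr(o['ee_pos']),o['ee_pos'][2],o['width'],o['grasp_force'],np.round(o['ft_force'],1))
    d=cam('scene')
    for b in cams.cut_out('scene','jar'):
        if b['rect'][0]<250 or b['rect'][0]>310: continue
        ys,xs=np.nonzero(b['pixels']); c=np.stack([xs,ys],1).astype(np.float32); print(round(b['p'],2),'box',[int(v) for v in(xs.min(),ys.min(),xs.max(),ys.max())])
    for ph in phis:
        f=np.radians(ph); pts=[]
        e=np.array([-np.cos(f),np.sin(f)]); n=np.array([np.sin(f),np.cos(f)])
        for s in(0,105):
            for a in np.linspace(0,6.28,24):
                q=np.array([yb,0])+n*20.5*(1+np.cos(a))+e*s; pts.append(np.r_[mouth+M@[x+20.5*np.sin(a),q[0]],q[1]])
        P=proj(d,pts); print(ph,P.min(0).round().tolist(),P.max(0).round().tolist())
E
python3 -c "import tilt;tilt.run()"
```

```text
19.2833 tcp tray [-81.1 -30.9] 16.662780449491024 40.34184017271257 4.784892909228802 [ 1.2 -0.5 -1.2]
0.72 box [263, 196, 295, 209]
0 [263.0, 192.0] [298.0, 217.0]
15 [262.0, 191.0] [296.0, 210.0]
30 [260.0, 188.0] [292.0, 204.0]
45 [259.0, 181.0] [287.0, 204.0]
60 [258.0, 175.0] [281.0, 204.0]
75 [257.0, 172.0] [274.0, 204.0]
90 [254.0, 170.0] [270.0, 205.0]
```

Request:
move_arm(
  steps=[
    [[0.07,0,-0.17],0,0.545],
    [[0.08,0,-0.17],0,0.545],
    [[0.09,0,-0.17],0,0.545],
    [[0.1,0,-0.16],0,0.545],
    [[0.1,0,-0.16],0,0.545],
    [[0.1,0,-0.15],0,0.545],
    [[0,0,0],0,0.545],
  ],
)

```text
t: 19.97
ee_pos: [399.7, 156.4, 41.6]
orientation: [1.958, 2.456, 0.002]
ft_force: [0.4, -0.2, -0.1]
width: 39.9
grasp_force: 2.7
```

```bash
python3 -c "import tilt;tilt.run(phis=(10,20,25,30))"
```

```text
19.9667 tcp tray [-80.4 -17. ] 41.561665557411615 39.880012540985945 2.72498220205307 [ 0.4 -0.2 -0.1]
0.61 box [262, 190, 292, 203]
10 [262.0, 191.0] [297.0, 212.0]
20 [261.0, 191.0] [295.0, 207.0]
25 [261.0, 191.0] [294.0, 205.0]
30 [260.0, 188.0] [292.0, 204.0]
```

Request:
move_arm(
  steps=[
    [[0,0,0],0,0.552],
    [[0.12,0,-0.14],0,0.552],
    [[0.12,0,-0.14],0,0.552],
    [[0.12,0,-0.13],0,0.552],
    [[0.13,0,-0.13],0,0.552],
    [[0.13,0,-0.13],0,0.552],
    [[0,0,0],0,0.552],
  ],
)

```text
t: 20.65
ee_pos: [396.2, 171.7, 58.3]
orientation: [1.958, 2.456, 0.002]
ft_force: [0.8, -0.3, -0.9]
width: 39.8
grasp_force: 8.9
```

```bash
python3 -c "import tilt;tilt.run(phis=(25,35,40,45))"
```

```text
20.65 tcp tray [-80.3  -1.4] 58.252023003137204 39.813334933789875 8.887678747996688 [ 0.8 -0.3 -0.9]
0.73 box [261, 185, 288, 202]
25 [261.0, 191.0] [294.0, 205.0]
35 [260.0, 186.0] [291.0, 204.0]
40 [259.0, 183.0] [289.0, 204.0]
45 [259.0, 181.0] [287.0, 204.0]
```

Request:
move_arm(
  steps=[
    [[0.14,0,-0.1],0,0.548],
    [[0.14,0,-0.1],0,0.548],
    [[0.14,0,-0.1],0,0.548],
    [[0.14,0,-0.1],0,0.548],
    [[0.15,0,-0.09],0,0.548],
    [[0.16,0,-0.08],0,0.548],
    [[0.17,0,-0.07],0,0.548],
    [[0.17,0,-0.07],0,0.548],
    [[0.17,0,-0.06],0,0.548],
    [[0.17,0,-0.05],0,0.548],
    [[0.16,0,-0.05],0,0.548],
    [[0,0,0],0,0.548],
  ],
)

```text
t: 21.75
ee_pos: [386.5, 213.3, 79.6]
orientation: [1.958, 2.456, 0.001]
ft_force: [0.2, -0.4, 1.6]
width: 39.4
grasp_force: 4.4
```

```bash
python3 -c "import tilt;tilt.run(phis=(50,60,65,70,80))"
```

```text
21.75 tcp tray [-80.5  41.5] 79.59030689231822 39.38468588076154 4.409069716930389 [ 0.2 -0.4  1.6]
0.63 box [259, 175, 277, 202]
50 [258.0, 179.0] [285.0, 204.0]
60 [258.0, 175.0] [281.0, 204.0]
65 [257.0, 174.0] [279.0, 204.0]
70 [257.0, 173.0] [277.0, 204.0]
80 [257.0, 171.0] [272.0, 204.0]
```

Request:
move_arm(
  steps=[
    [[0.17,0,-0.03],0,0.548],
    [[0.17,0,-0.03],0,0.548],
    [[0.17,0,-0.02],0,0.548],
    [[0.17,0,-0.02],0,0.548],
    [[0.17,0,-0.01],0,0.548],
    [[0.17,0,0],0,0.548],
    [[0.17,0,0],0,0.548],
    [[0.16,0,0.02],0,0.548],
    [[0.13,0,0.02],0,0.548],
    [[0,0,0],0,0.548],
  ],
)

```text
t: 22.68
ee_pos: [378.5, 249.7, 81.2]
orientation: [1.958, 2.456, 0.002]
ft_force: [-0.5, 0.5, 6.0]
width: 40.2
grasp_force: 5.5
```

```bash
python3 -c "import tilt;tilt.run(phis=(75,80,85,90))"
```

```text
22.6833 tcp tray [-80.2  78.7] 81.2347252344735 40.23373095722892 5.52248552441597 [-0.5  0.5  6. ]
0.66 box [257, 170, 269, 203]
75 [257.0, 172.0] [274.0, 204.0]
80 [257.0, 171.0] [272.0, 204.0]
85 [256.0, 170.0] [270.0, 204.0]
90 [254.0, 170.0] [270.0, 205.0]
```

Request:
move_arm(
  steps=[
    [[0,0,0],0,0.53],
    [[0,0,0],0,0.5],
    [[0,0,0],0,0.47],
    [[0.14,0,0],0,0.47],
    [[0.14,0,0],0,0.47],
    [[0,0,0],0,0.5],
    [[0,0,0],0,0.53],
    [[0,0,0],0,0.545],
    [[0,0,0],0,0.55],
    [[0,0,0],0,0.55],
    [[0,0,0],0,0.55],
  ],
)

```text
t: 23.7
ee_pos: [376.7, 255.5, 81.1]
orientation: [1.959, 2.456, 0.0]
ft_force: [-0.6, 0.1, -0.0]
width: 39.9
grasp_force: 7.1
```

```bash
python3 -c "import tilt;tilt.run(phis=(85,90))
from lie import *
d=cam('top');w=cam('wrist')
for n,i in(('top',d),('wrist',w)):
    for b in cams.boxes_of(n,'jar'): print(n,round(b['p'],2),np.round(b['rect']).tolist())
    print(proj(i,np.r_[mouth+M@[-80.5,86],105]),proj(i,np.r_[mouth+M@[-80.5,86],0]))"
```

```text
23.7 tcp tray [-80.6  84.7] 81.10325833606616 39.89399401484462 7.077699154615402 [-0.6  0.1 -0. ]
0.55 box [255, 170, 269, 203]
85 [256.0, 170.0] [270.0, 204.0]
90 [254.0, 170.0] [270.0, 205.0]
top 0.51 [261.0, 223.0, 7.0, 7.0]
[[248.98143152 227.24073304]] [[257.17883149 227.43284792]]
wrist 0.9 [318.0, 235.0, 73.0, 115.0]
wrist 0.77 [329.0, 31.0, 85.0, 63.0]
[[318.05706171 255.49293591]] [[317.91894607 198.87271621]]
```

Request:
move_arm(
  steps=[
    [[-0.1,0.05,0],0,0.55],
    [[-0.2,0.11,0],0,0.55],
    [[-0.2,0.11,0],0,0.55],
    [[-0.2,0.11,0],0,0.55],
    [[-0.2,0.11,0],0,0.55],
    [[-0.2,0.11,0],0,0.55],
    [[-0.2,0.11,0],0,0.55],
    [[-0.2,0.11,0],0,0.55],
    [[-0.2,0.11,0],0,0.55],
    [[-0.2,0.11,0],0,0.55],
    [[-0.2,0.11,0],0,0.55],
    [[-0.2,0.11,0],0,0.55],
    [[-0.2,0.1,0],0,0.55],
    [[-0.2,0.1,0],0,0.55],
    [[-0.2,0.1,0],0,0.55],
    [[-0.2,0.1,0],0,0.55],
    [[-0.2,0.1,0],0,0.55],
    [[-0.1,0,0],0,0.55],
    [[0,0,0],0,0.55],
  ],
)

```text
t: 25.58
ee_pos: [438.8, 182.0, 81.1]
orientation: [1.96, 2.455, 0.0]
ft_force: [0.3, 1.4, -0.2]
width: 39.4
grasp_force: 8.6
```

```bash
python3 - <<'E'
from lie import *
o=ctrl.get_obs(); print(o['t'],tr(o['ee_pos']),o['ee_pos'][2],o['width'],o['grasp_force'],np.round(o['ft_force'],1))
for n in('scene','wrist','top'):
    i=cam(n)
    for b in cams.boxes_of(n,'jar'): print(n,round(b['p'],2),np.round(b['rect']).tolist())
    pts=[np.r_[mouth+M@[-36+20.5*np.cos(a),20.5*np.sin(a)],z] for a in np.linspace(0,6.28,30) for z in(0,105)]
    P=proj(i,pts); lo,hi=P.min(0),P.max(0); print('pred',np.round(np.r_[(lo+hi)/2,hi-lo]))
E
```

```text
25.5833 [-36.5  -0.8] 81.1029007034667 39.392894544688396 8.564046621322632 [ 0.3  1.4 -0.2]
scene 0.6 [290.0, 189.0, 21.0, 36.0]
scene 0.58 [235.0, 171.0, 16.0, 28.0]
pred [292. 190.  15.  35.]
wrist 0.87 [319.0, 220.0, 77.0, 134.0]
pred [319. 233.  75. 113.]
top 0.75 [200.0, 237.0, 25.0, 17.0]
pred [285. 200.  22.  21.]
```

Request:
move_arm(
  steps=[
    [[0,0,0],0,0.53],
    [[0,0,0],0,0.5],
    [[0,0,0],0,0.45],
    [[0,0,0],0,0.45],
    [[0,0,-0.4],0,0.45],
    [[0,0,-1],0,0.45],
    [[0,0,-1],0,0.5],
    [[0,-0.8,0],0,0.7],
    [[0,-0.8,0],0,1],
    [[0,-0.8,0],0,1],
    [[0,0,0],0,1],
    [[0,0,0],0,1],
  ],
)

```text
t: 26.88
ee_pos: [379.9, 169.1, 141.8]
orientation: [1.958, 2.456, 0.001]
ft_force: [0.1, 0.6, -0.5]
width: 14.1
grasp_force: 0.0
```

```bash
cat > up.py <<'E'
from lie import *
from scipy.optimize import least_squares
o=ctrl.get_obs(); print(o['t'],tr(o['ee_pos']),o['ee_pos'][2],o['width'])
def pred(i,x,y):
    pts=[np.r_[mouth+M@[x+20.5*np.cos(a),y+20.5*np.sin(a)],z] for a in np.linspace(0,6.28,30) for z in(0,105)]
    P=proj(i,pts); lo,hi=P.min(0),P.max(0); return np.r_[(lo+hi)/2,hi-lo]
for n in('scene','wrist','top'):
    i=cam(n)
    for b in cams.boxes_of(n,'jar'):
        f=least_squares(lambda q:pred(i,*q)-b['rect'],[-36,0]); print(n,round(b['p'],2),np.round(b['rect'],1).tolist(),'xy',f.x.round(1),'res',round((2*f.cost)**.5,1))
    print('pred',pred(i,-36,0).round(1))
    cv2.imwrite(f'pics/up_{n}.png',i['image'][:,:,::-1])
E
python3 up.py
```

```text
26.8833 [-96.8  -0.2] 141.81906239761577 14.053185841351612
scene 0.86 [284.6, 188.1, 16.6, 38.1] xy [-43.9  24.9] res 3.3
scene 0.79 [233.7, 170.7, 18.3, 34.6] xy [-70.  216.2] res 1.6
pred [292.5 190.   15.   35.1]
wrist 0.71 [388.2, 178.8, 75.7, 73.4] xy [-39.3  22.6] res 3.2
wrist 0.42 [317.1, 388.1, 25.0, 23.1] xy [ -95.5 -210.3] res 85.0
pred [390.9 203.7  71.9  80.9]
top 0.58 [197.4, 238.0, 28.0, 19.8] xy [-76.9 217.4] res 3.3
pred [284.9 200.3  22.4  20.6]
```

Request:
move_arm(
  steps=[
    [[0.31,0.8,0],0,0.35],
    [[0.31,0.8,0],0,0.35],
    [[0.31,0.8,0],0,0.35],
    [[0,0,0],0,0.35],
    [[0,0,0],0,0.35],
  ],
)

```text
t: 27.6
ee_pos: [433.8, 205.3, 140.7]
orientation: [-1.959, -2.456, 0.001]
ft_force: [-0.3, -0.6, -0.6]
width: 30.3
grasp_force: 0.0
```

```bash
python3 up.py
```

```text
27.6 [-36.2  23.1] 140.66211835800868 30.316788415271173
scene 0.85 [284.1, 189.4, 15.1, 38.5] xy [-49.4  22.1] res 3.4
scene 0.8 [235.8, 168.2, 18.7, 33.8] xy [-56.3 220.3] res 2.0
pred [292.5 190.   15.   35.1]
wrist 0.83 [314.0, 202.7, 57.6, 81.8] xy [-40.7  23.9] res 0.9
pred [320.4 228.5  55.   87. ]
top 0.72 [344.4, 187.1, 19.2, 17.7] xy [ -35.9 -139. ] res 4.2
pred [284.9 200.3  22.4  20.6]
```

Request:
move_arm(
  steps=[
    [[0,-0.1,0],0,0.35],
    [[0,0,0],0,0.35],
    [[0,0,0],0,0.35],
    [[0,0,0],0,0.35],
    [[0,0,1],0,0.35],
    [[0,0,1],0,0.35],
    [[0,0,0.4],0,0.4],
    [[0,0,0],0,0.48],
    [[0,0,0],0,0.52],
    [[0,0,0],0,0.54],
    [[0,0,0],0,0.55],
    [[0,0,0],0,0.555],
    [[0,0,0],0,0.555],
    [[0,0,0],0,0.555],
  ],
)

```text
t: 29.07
ee_pos: [431.4, 204.8, 81.8]
orientation: [1.959, 2.455, 0.002]
ft_force: [-1.1, -0.5, 4.6]
width: 39.5
grasp_force: 11.0
```

```bash
python3 up.py
```

```text
29.0667 [-38.6  23.1] 81.84627482911341 39.51026788669603
scene 0.58 [285.5, 188.6, 14.2, 34.9] xy [-42.8  21.8] res 1.1
pred [292.5 190.   15.   35.1]
wrist 0.95 [320.0, 232.4, 74.3, 110.9] xy [-37.5  23.8] res 1.3
pred [322.5 262.8  71.4 119.6]
top 0.55 [191.9, 238.3, 11.4, 20.3] xy [-75.5 226.7] res 20.1
pred [284.9 200.3  22.4  20.6]
```

Request:
move_arm(
  steps=[
    [[-0.1,0.04,0],0,0.555],
    [[-0.15,0.04,0],0,0.555],
    [[-0.15,0.04,0],0,0.555],
    [[-0.15,0.04,0],0,0.555],
    [[-0.15,0.04,0],0,0.555],
    [[-0.15,0,0],0,0.555],
    [[-0.09,0,0],0,0.555],
    [[0,0,0],0,0.555],
    [[0,0,0],0,0.53],
    [[0,0,0],0,0.5],
    [[0,0,0],0,0.46],
  ],
)

```text
t: 30.28
ee_pos: [440.8, 182.7, 81.0]
orientation: [-1.959, -2.456, 0.0]
ft_force: [0.6, 0.5, -0.0]
width: 46.6
grasp_force: 0.0
```

```bash
python3 up.py
```

```text
30.2833 [-34.4  -0.5] 81.04376308837483 46.57437330867419
scene 0.87 [284.5, 188.2, 17.6, 38.0] xy [-44.7  24.9] res 3.7
scene 0.63 [235.2, 170.1, 19.3, 33.6] xy [-64.9 214.7] res 2.5
pred [292.5 190.   15.   35.1]
wrist 0.74 [289.9, 190.7, 89.9, 83.5] xy [-48.8  33.9] res 19.5
pred [315.  232.8  74.8 112.9]
top 0.73 [199.9, 236.9, 24.1, 17.3] xy [-75.8 210.3] res 6.8
pred [284.9 200.3  22.4  20.6]
```

Request:
move_arm(
  steps=[
    [[0.5,-0.1,0],0,0.42],
    [[0.46,-0.06,0],0,0.42],
    [[0,0,0.6],0,0.42],
    [[0,0,0.6],0,0.42],
    [[0,0,0.6],0,0.42],
    [[0,0,0],0,0.48],
    [[0,0,0],0,0.53],
    [[0,0,0],0,0.57],
    [[0,0,0],0,0.6],
    [[0,0,0],0,0.6],
    [[0,0,0],0,0.6],
  ],
)

```text
t: 31.5
ee_pos: [432.1, 205.4, 36.7]
orientation: [1.959, 2.456, 0.002]
ft_force: [0.6, 0.5, -1.5]
width: 40.5
grasp_force: 30.0
```

```bash
python3 up.py
```

```text
31.5 [-37.8  23.5] 36.672898714533424 40.47714359069814
scene 0.77 [286.4, 187.9, 11.5, 36.9] xy [-38.5  21.4] res 4.2
scene 0.6 [236.1, 169.8, 14.2, 31.2] xy [-60.1 214.4] res 3.5
pred [292.5 190.   15.   35.1]
wrist 0.94 [319.1, 259.9, 93.1, 138.1] xy [-37.5  30.8] res 14.9
pred [322.3 304.3  92.2 163.4]
top 0.59 [195.1, 238.3, 14.8, 19.3] xy [-76.9 220. ] res 16.4
pred [284.9 200.3  22.4  20.6]
```

Request:
move_arm(
  steps=[
    [[-0.1,0,0],0,0.6],
    [[-0.16,0.03,0],0,0.6],
    [[-0.16,0.03,0],0,0.6],
    [[-0.16,0.03,0],0,0.6],
    [[-0.16,0.03,0],0,0.6],
    [[-0.16,0,0],0,0.6],
    [[-0.06,0,0],0,0.6],
    [[0,0,0],0,0.6],
    [[0,0,0],0,0.56],
    [[0,0,0],0,0.52],
    [[0,0,0],0,0.46],
  ],
)

```text
t: 32.72
ee_pos: [439.8, 182.6, 36.0]
orientation: [-1.959, -2.456, 0.0]
ft_force: [1.3, -0.3, 0.3]
width: 45.4
grasp_force: 0.0
```

```bash
python3 up.py
```

```text
32.7167 [-35.3  -0.4] 36.04941331496936 45.36896917523402
scene 0.82 [293.0, 190.8, 10.3, 35.5] xy [-37.   -3.7] res 4.7
scene 0.72 [236.6, 169.7, 18.0, 33.6] xy [-60.4 212.6] res 1.3
pred [292.5 190.   15.   35.1]
wrist 0.59 [320.3, 261.0, 93.4, 136.4] xy [-34.3   7. ] res 17.1
pred [316.2 268.7  98.1 155. ]
top 0.7 [199.3, 235.7, 29.4, 20.2] xy [-72.8 212.3] res 2.2
pred [284.9 200.3  22.4  20.6]
```

Request:
move_arm(
  steps=[
    [[0,0,0],0,0.42],
    [[0,0,-0.5],0,0.42],
    [[0,0,-1],0,0.42],
    [[0,0,-1],0,0.42],
    [[0,0,-1],0,0.42],
    [[0,0,-0.7],0,0.42],
    [[0,-0.9,0],0,1],
    [[0,-0.9,0],0,1],
    [[0,-0.7,0],0,1],
    [[0,0,0],0,1],
  ],
)

```text
t: 33.85
ee_pos: [375.4, 167.4, 140.7]
orientation: [-1.958, -2.455, 0.004]
ft_force: [-0.8, -0.2, -1.3]
width: 28.0
grasp_force: 0.0
```

```bash
python3 up.py; python3 - <<'E'
import cv2,numpy as np
c=np.zeros((600,800,3),np.uint8)
c[:,:480]=cv2.resize(cv2.imread('pics/up_wrist.png')[100:350,300:500],(480,600),interpolation=cv2.INTER_CUBIC)
c[:400,480:]=cv2.resize(cv2.imread('pics/up_scene.png')[150:250,260:340],(320,400),interpolation=cv2.INTER_CUBIC); cv2.imwrite('pics/last.png',c)
E
```

```text
33.85 [-101.6   -0.8] 140.7313587722078 27.97035324422741
scene 0.98 [291.4, 190.1, 13.6, 37.1] xy [-38.4   2.1] res 2.5
scene 0.68 [235.2, 171.5, 18.5, 31.8] xy [-69.6 210. ] res 2.5
scene 0.19 [326.7, 211.9, 14.8, 30.6] xy [ -55.5 -141.7] res 6.0
pred [292.5 190.   15.   35.1]
wrist 0.61 [396.2, 202.9, 73.0, 79.7] xy [-34.1   0.8] res 1.3
pred [393.7 203.5  72.8  81. ]
top 0.56 [198.6, 238.1, 24.9, 21.9] xy [-77.8 214. ] res 6.9
pred [284.9 200.3  22.4  20.6]
```

Request:
move_arm(
  steps=[
    [[0.07,0,0.8],0,1],
    [[0,0,0.8],0,1],
    [[0,0,0.63],0,1],
    [[0,0,0],0,1],
    [[0,0.4,0],0,1],
    [[0,0.4,0],0,1],
    [[0,0.2,0],0,1],
    [[0,0.2,0],0,1],
    [[0,0.2,0],0,1],
    [[0,0.2,0],0,1],
    [[0,0.2,0],0,1],
    [[0,0.2,0],0,1],
    [[0,0.2,0],0,1],
    [[0,0.2,0],0,1],
    [[0,0.2,0],0,1],
    [[0,0.2,0],0,1],
    [[0,0.2,0],0,1],
    [[0,0.2,0],0,1],
    [[0,0.2,0],0,1],
    [[0,0.2,0],0,1],
  ],
)

```text
t: 35.82
ee_pos: [466.9, 190.4, 85.3]
orientation: [1.959, 2.456, -0.0]
ft_force: [-0.4, 0.5, 1.1]
width: 0.3
grasp_force: 0.0
```

Request:
move_arm(
  steps=[
    [[0,0,0],0,1],
    [[0,-1,0],0,1],
    [[0,-1,0],0,1],
    [[0,-0.6,0],0,1],
    [[0,0,0],0,1],
  ],
)

```text
t: 36.23
ee_pos: [399.2, 174.7, 84.8]
orientation: [-1.957, -2.455, 0.006]
ft_force: [-0.4, -0.3, 0.1]
width: 0.6
grasp_force: 0.0
```

```bash
python3 up.py; python3 - <<'E'
import cv2,numpy as np
from lie import masks
masks(26.5)
c=np.zeros((600,800,3),np.uint8)
c[:,:480]=cv2.resize(cv2.imread('pics/up_wrist.png')[100:350,300:500],(480,600),interpolation=cv2.INTER_CUBIC)
c[:400,480:]=cv2.resize(cv2.imread('pics/up_scene.png')[150:250,260:340],(320,400),interpolation=cv2.INTER_CUBIC); cv2.imwrite('pics/last2.png',c)
E
```

```text
36.2333 [-76.7   0.9] 84.84124740025825 0.626941954926065
scene 0.84 [293.4, 189.1, 12.1, 37.3] xy [-30.8   0.1] res 3.6
scene 0.74 [236.8, 171.4, 16.7, 31.2] xy [-65.6 206.4] res 2.6
pred [292.5 190.   15.   35.1]
wrist 0.73 [378.3, 233.1, 81.8, 108.9] xy [-35.2  -0.3] res 1.6
pred [376.9 232.4  82.2 110.1]
top 0.64 [202.8, 236.9, 29.7, 21.1] xy [-77.1 204.8] res 2.7
top 0.6 [289.1, 155.2, 98.1, 57.5] xy [ 75.2 -15.3] res 82.6
pred [284.9 200.3  22.4  20.6]
top 0.65 centre tray [-73.2 224.9] [41. 71.] corners [[-85.8, 263.9], [-100.4, 194.3], [-60.5, 186.0], [-46.0, 255.6]]
wrist 0.84 centre tray [-28.1 -21. ] [57. 97.] corners [[-76.8, 7.3], [-29.5, -77.4], [20.6, -49.4], [-26.6, 35.3]]
scene 0.89 centre tray [-46.1 248.2] [185.  43.] corners [[-121.9, 190.9], [-88.8, 163.3], [29.7, 305.5], [-3.4, 333.1]]
scene 0.79 centre tray [-5.7 28.6] [161.  38.] corners [[-80.1, -8.0], [-56.0, -37.3], [68.7, 65.3], [44.6, 94.5]]
```

View pics/last2.png

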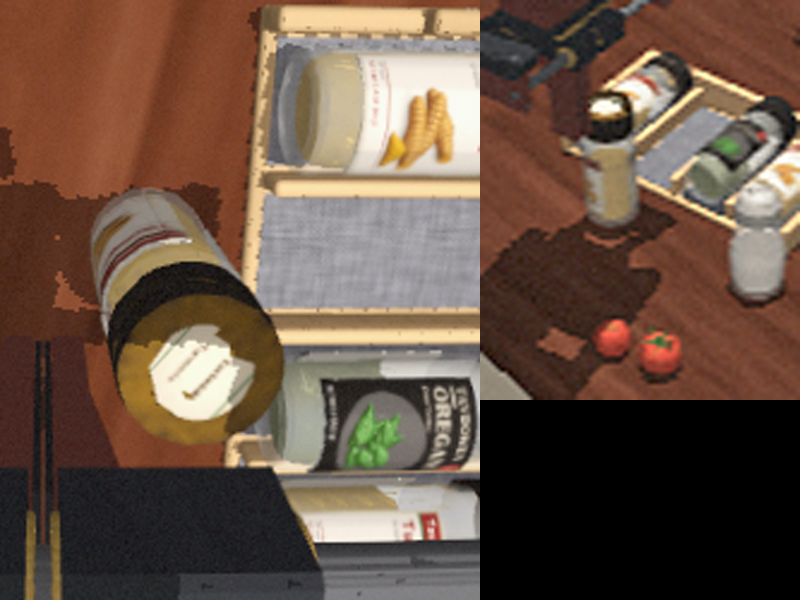

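The last picture shows the jar still upright, centred before the lane mouth (lid at wrist px about (383,255)). The push passed over the lid because the real tips are about 20 mm above the TCP. I'll repeat it lower.

Request:
move_arm(
  steps=[
    [[0,-0.4,0],0,1],
    [[0,0,0.68],0,1],
    [[0,0,0],0,1],
    [[0,0.3,0],0,1],
    [[0,0.3,0],0,1],
    [[0,0.2,0],0,1],
    [[0,0.2,0],0,1],
    [[0,0.2,0],0,1],
    [[0,0.2,0],0,1],
    [[0,0.2,0],0,1],
    [[0,0.2,0],0,1],
    [[0,0.2,0],0,1],
    [[0,0.2,0],0,1],
    [[0,0.2,0],0,1],
    [[0,0.2,0],0,1],
    [[0,0.2,0],0,1],
    [[0,0,0],0,1],
  ],
)

```text
t: 38.25
ee_pos: [462.7, 189.6, 68.4]
orientation: [1.959, 2.455, 0.001]
ft_force: [-0.1, -0.9, -0.5]
width: 0.6
grasp_force: 0.0
```

```bash
cat > home.py <<'E'
from lie import *
def pr(i,x,y,a=0):
    pts=[np.r_[mouth+M@[x+s*np.cos(a),y+s*np.sin(a)+20.5*np.sin(b)],26.5+20.5*np.cos(b)] for b in np.linspace(0,6.28,24) for s in(0,105)]
    P=proj(i,pts); lo,hi=P.min(0),P.max(0); return np.r_[(lo+hi)/2,hi-lo].round(1)
o=ctrl.get_obs(); print(o['t'],tr(o['ee_pos']),o['ee_pos'][2])
for n in('scene','wrist'):
    i=cam(n); cv2.imwrite(f'pics/h_{n}.png',i['image'][:,:,::-1])
    for t in('jar','stored_a'): print(n,t,[(round(b['p'],2),np.round(b['rect'],1).tolist()) for b in cams.boxes_of(n,t)])
    print('lying x=-15,0,7:',pr(i,-15,0),pr(i,0,0),pr(i,7,0))
E
python3 home.py
```

```text
38.25 [-11.5   1.3] 68.43153067326185
scene jar [(0.92, [307.0, 186.2, 28.7, 27.3])]
scene stored_a [(0.87, [298.1, 175.9, 29.5, 23.1]), (0.86, [342.4, 189.6, 20.6, 31.2]), (0.62, [322.5, 187.9, 32.7, 28.1])]
lying x=-15,0,7: [307.3 184.9  30.2  27.8] [310.2 182.6  30.   27.6] [311.5 181.5  29.8  27.5]
wrist jar [(0.61, [395.4, 221.6, 152.0, 61.1])]
wrist stored_a [(0.97, [447.4, 335.1, 42.0, 50.9]), (0.85, [428.4, 147.4, 170.9, 64.8]), (0.63, [414.7, 282.6, 142.2, 51.4]), (0.48, [397.6, 223.6, 153.9, 61.1])]
lying x=-15,0,7: [391.4 217.8 153.   55.5] [411.5 217.9 155.1  55.5] [420.8 217.9 156.1  55.5]
```

Request:
move_arm(
  steps=[
    [[-0.04,-0.9,0],0,1],
    [[0,-0.84,0],0,1],
    [[0,0,0.8],0,1],
    [[0,0,0.8],0,1],
    [[0,0,0.73],0,1],
    [[0,0.3,0],0,1],
    [[0,0.3,0],0,1],
    [[0,0.2,0],0,1],
    [[0,0.2,0],0,1],
    [[0,0.2,0],0,1],
    [[0,0.2,0],0,1],
    [[0,0.2,0],0,1],
    [[0,0.15,0],0,1],
    [[0,0,0],0,1],
  ],
)

```text
t: 39.72
ee_pos: [463.1, 188.6, 10.3]
orientation: [1.959, 2.455, 0.002]
ft_force: [-1.0, -0.4, -0.6]
width: 0.3
grasp_force: 0.0
```

```bash
python3 home.py
```

```text
39.7167 [-11.4   0.2] 10.318940342630457
scene jar [(0.6, [237.8, 171.6, 20.5, 31.7]), (0.53, [312.1, 183.3, 24.4, 30.6])]
scene stored_a [(0.62, [325.0, 186.4, 30.3, 29.9]), (0.53, [301.9, 178.7, 26.4, 16.3]), (0.5, [342.3, 191.4, 26.0, 30.9])]
lying x=-15,0,7: [307.3 184.9  30.2  27.8] [310.2 182.6  30.   27.6] [311.5 181.5  29.8  27.5]
wrist jar [(0.82, [437.1, 252.9, 203.5, 75.5])]
wrist stored_a [(0.9, [465.2, 161.7, 228.1, 84.0]), (0.69, [470.3, 378.4, 77.8, 35.9]), (0.57, [472.3, 332.0, 112.6, 66.4])]
lying x=-15,0,7: [414.4 252.2 202.5  72.9] [440.3 252.2 205.   72.9] [452.1 252.2 206.4  72.9]
```

Request:
move_arm(
  steps=[
    [[0,0.1,0],0,1],
    [[0,0.1,0],0,1],
    [[0,0.05,0],0,1],
    [[0,0,0],0,1],
  ],
)

```text
t: 40.35
ee_pos: [468.5, 189.8, 10.1]
orientation: [1.959, 2.456, 0.001]
ft_force: [-0.6, 0.0, -0.3]
width: 0.7
grasp_force: 0.0
```

```bash
python3 home.py
```

```text
40.35 [-5.8  0.2] 10.095378072472558
scene jar [(0.83, [235.8, 170.7, 15.7, 32.8]), (0.53, [313.0, 185.4, 20.3, 29.0])]
scene stored_a [(0.88, [325.0, 187.3, 31.8, 29.8]), (0.8, [342.4, 190.4, 22.1, 26.1])]
lying x=-15,0,7: [307.3 184.9  30.2  27.8] [310.2 182.6  30.   27.6] [311.5 181.5  29.8  27.5]
wrist jar [(0.62, [436.9, 254.0, 201.5, 74.8])]
wrist stored_a [(0.95, [464.5, 377.5, 68.3, 40.0]), (0.87, [454.0, 162.4, 226.4, 81.4]), (0.76, [467.2, 333.5, 103.7, 69.0])]
lying x=-15,0,7: [402.  252.2 203.2  72.8] [429.3 252.2 203.6  72.9] [441.1 252.1 205.1  72.9]
```

Request:
move_arm(
  steps=[
    [[0,0.06,0],0,1],
    [[0,0.04,0],0,1],
    [[0,0,0],0,1],
  ],
)

```text
t: 40.9
ee_pos: [470.7, 190.3, 10.1]
orientation: [1.959, 2.456, 0.0]
ft_force: [0.1, 0.2, 0.5]
width: 0.6
grasp_force: 0.1
```

Request:
move_arm(
  steps=[
    [[0,0.05,0],0,1],
    [[0,0.04,0],0,1],
    [[0,0,0],0,1],
  ],
)

```text
t: 41.15
ee_pos: [471.9, 190.5, 9.9]
orientation: [-1.958, -2.455, 0.002]
ft_force: [-3.7, 0.0, 2.8]
width: 0.4
grasp_force: 1.7
```

The force is now -3.7 N, so the jar has reached the back wall. I'll retreat and check.

Request:
move_arm(
  steps=[
    [[0,-0.3,0],0,1],
    [[0,-0.8,0],0,1],
    [[0,0,-1],0,1],
    [[0,0,-1],0,1],
    [[0,0,-1],0,1],
    [[0,0,0],0,1],
  ],
)

```text
t: 41.65
ee_pos: [448.5, 185.7, 88.9]
orientation: [1.956, 2.453, 0.01]
ft_force: [0.9, 0.6, 0.7]
width: 0.5
grasp_force: 0.0
```

```bash
python3 home.py; python3 - <<'E'
from h import *
cam('scene'); print([(round(b['p'],2),np.round(b['rect'],1).tolist()) for b in cams.boxes_of('scene','salt_shaker')])
E
```

```text
41.65 [-26.2   0.6] 88.90353679899616
scene jar [(0.95, [234.5, 171.2, 19.4, 28.6]), (0.55, [310.7, 181.3, 31.8, 30.3])]
scene stored_a [(0.81, [299.2, 176.8, 29.7, 25.3]), (0.76, [343.0, 191.2, 24.7, 26.3]), (0.58, [325.5, 185.8, 29.6, 29.0])]
lying x=-15,0,7: [307.3 184.9  30.2  27.8] [310.2 182.6  30.   27.6] [311.5 181.5  29.8  27.5]
wrist jar [(0.77, [435.1, 210.6, 147.1, 48.9])]
wrist stored_a [(0.71, [426.2, 272.1, 135.5, 50.3]), (0.67, [442.1, 143.3, 156.9, 57.5]), (0.6, [448.4, 309.1, 62.9, 29.2])]
lying x=-15,0,7: [406.7 209.2 145.   52. ] [425.3 209.2 147.   51.9] [433.9 209.2 147.9  51.9]
[(0.7, [355.4, 247.0, 20.6, 23.2]), (0.58, [327.8, 211.5, 12.9, 33.2])]
```

The jar's base is about 7 mm inside the front edge, it sits on the lane's centre line, and the shaker is in place. Handing in.

```bash
python3 -c "
from workcell import ctrl
print(ctrl.close_job())"
```

```text
the job is handed in; nothing more can be done
None
```

The job is handed in, verdict not shown: the jar lies fully home in the empty lane, lid to the back wall, base about 7 mm inside the front edge, with the shaker still standing and the stored jars in place. My first push knocked the jar over early, so I gripped its lid lightly to tilt it upright and dragged it upright in the grip to the lane mouth rather than only pushing it.

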